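# Clamp a heat sink on a circuit board with a torque-limited screw

### The job

Set the loose finned heat sink gently down between the locating pins of the clamping fixture, flat on the chip, and swing the clamp arm round over it until the arm rests against its stop. Then screw the black cap down clockwise until its slip clutch gives for the first time, and stop there: the cap must have slipped on its collar, but by no more than a tenth of a turn. Leave everything clamped and let go, without disturbing the tin, the tweezers and the brush lying around.

Things in the scene. Friction and masses are not known exactly. Their poses are not given: they have to be found in the camera images.
- heatsink_centre (a point): centre (half-way up) of the loose aluminium heat sink, a finned block 50 (its x, along the fins) x 40 (its y) x 30 mm high, about 90 g, standing on the bench fins up; z up; a half turn about z makes no difference. Grip it across its 40 mm width by the upper 14 mm, so that the fingers stay above the pins
- fixture: the clamping fixture, fixed to the bench: a grey base plate 116 (x) x 216 mm (y); origin on the bench right under the nest, the plate reaching 68 mm from there to -y and 148 mm to +y; z up
- nest (a point): where the centre of the seated heat sink lies: 43 mm above the bench, 15 mm above the black chip of a green circuit board. The heat sink's x goes along this x (either way round). Eight steel pins with conical tips, their tops 38 mm above the bench, stand round the place with 1.25 mm play on each side. The board's platen gives up to 4 mm downward on stiff springs
- pivot (a point): on the vertical axis of the clamp arm's steel post, 100 mm from the nest in the fixture's +y, half-way up the arm's dark steel bar (20 mm wide, 12 mm thick, from 72 to 84 mm above the bench). Pivot head: 30 mm across, up to 92 mm above the bench
- swing_arm (a joint): angle of the clamp arm about its post: 0 = closed, against its stop, the screw over the nest (the arm points to the fixture's -y); grows to 2.05 as it opens, anticlockwise from above (pi/2: it points to the fixture's +x). A light drag, 0.06 N m, holds it where it is left; it can be pushed on the side of its bar
- pad_face (a point): underside of the screw's grey swivel pad, 18 mm across, under the end of the arm; it does not turn. It starts 2 to 4 mm above the top of a seated heat sink, and goes down 20 mm for each clockwise turn of the screw
- knob_grip (a point): centre of the black fluted cap on the screw (grip it firmly): round, 42 mm across, 28 mm high, axis vertical, 100 mm from the pivot. Clockwise from above drives it down with the screw, 20 mm a turn. This takes some 0.26 N m while the pad is free, then more and more as the heat sink is pressed down 2 to 4 mm, until the clutch slips at a steady 0.50 N m (a still hand feels less, but no more rise either)
- cap_mark (a point): red line on the lower rim of the black cap, 21 mm from its axis; it turns with the cap
- collar_mark (a point): red line on the steel collar just below the cap, 21 mm from the axis; it turns with the screw. It starts right below the cap's line and stays there until the clutch slips; from then on the cap turns alone and the screw stays where it is, also when let go
- tin: round metal tin, 56 mm across, 28 mm high, a loose bystander; origin under its centre
- bench_tweezers: steel tweezers 121 mm long, a loose bystander; origin under their middle
- cleaning_brush: small brush 150 mm long, 10 mm high, a loose bystander; origin under its middle
Not all that is in view belongs to the job. What is shaped like the part that bears heatsink_centre but green or orange is not meant.

How it is judged:
On the way, in this order (a step that is already met when the one before it is completed fails the run):
1. the heat sink is seated between the pins, with the clamp arm still open (horizontal distance between heatsink_centre and nest below 0.003 m and angle between the x axis of heatsink_centre and the x axis of nest, either way round below 0.1 rad and z of heatsink_centre in the frame of nest below 0.002 m and value of joint swing_arm above 0.5 rad), for 0.2 s.
2. the clamp arm is closed over the seated heat sink, the clutch not yet slipped (value of joint swing_arm below 0.06 rad and horizontal distance between cap_mark and collar_mark below 0.0015 m and horizontal distance between heatsink_centre and nest below 0.003 m), for 0.2 s.
3. the clutch has slipped under load: the heat sink is pressed down and the red lines have parted (z of heatsink_centre in the frame of nest below -0.0015 m and horizontal distance between cap_mark and collar_mark above 0.0015 m), for 0.1 s.
At the end, for the whole second after the job is handed in: The heat sink lies between the pins (within 3 mm and 0.1 rad of the nest), pressed at least 1.5 mm down against the spring by the screw; the arm is closed (below 0.06 rad); the red line on the cap has slipped 1.5 to 13.5 mm (4 to 37 degrees) past the line on the collar (all of step 3 and horizontal distance between heatsink_centre and nest below 0.003 m and angle between the x axis of heatsink_centre and the x axis of nest, either way round below 0.1 rad and value of joint swing_arm below 0.06 rad and horizontal distance between cap_mark and collar_mark below 0.0135 m); the robot touches nothing.
It fails at once if the clutch was turned on after the first slip (the red lines more than 13.5 mm, about a tenth of a turn, apart) (horizontal distance between cap_mark and collar_mark above 0.0135 m).
It fails at once if the heat sink was jammed down on the chip harder than the screw ever presses it (3.6 mm down; the screw presses it about 2.6 mm) (z of heatsink_centre in the frame of nest below -0.0036 m and horizontal distance between heatsink_centre and nest below 0.01 m).
It fails at once if the tin was moved (distance of tin from where it was at the start of the episode above 0.015 m).
It fails at once if the tweezers were moved (distance of bench_tweezers from where it was at the start of the episode above 0.015 m).
It fails at once if the brush was moved (distance of cleaning_brush from where it was at the start of the episode above 0.015 m).
It also fails if it takes over 72 s, if anything falls off the work surface, if the arm or the gripper's body presses on something with over 40 N, if the wrist force passes 120 N, or if a joint passes its speed limit or range.

### The arm

A 6-joint arm with a two-finger parallel gripper is mounted at the origin on a cart in front of the work surface, level with it; the furniture and walls round the work are solid. World frame = base frame: x ahead of the robot, y to its left, z up, the work surface at z = 0. Lengths are in m, angles in rad, forces in N, time in s.
With the tool pointing down it reaches from about 0.3 to 0.775 m from the base axis. Payload 14.6 kg.
Tool frame: the origin (TCP) lies between the finger pads; the fingertips stand 25 mm ahead of it and the grasp point (between the pads) lies 6 mm ahead of it; z points along the fingers, y is the line along which they close (so a half turn about z gives the same grasp; the last joint's range is limited). The gripper opens to 85 mm and grips with 20 to 120 N. Pads are 22 mm wide; open, the fingers measure 114 mm over their backs; the gripper's body (76 mm by 85 mm) begins 54 mm behind the grasp point. The pads swing forward as they close: fully open they stand 13 mm farther back than shut.
Start: joints at [-1.344, 0.3, 1.521, -0, 1.321, -0.067], TCP at [0.159, -0.526, 0.256] pointing down, gripper open.
Joint ranges: [-3.03, 3.03], [-0.79, 2.21], [0.23, 2.52], [-1.04, 4.18], [0, 3.07], [-2.55, 2.55]. Speed limits (rad/s): [2.22, 2.22, 2.57, 3.14, 3.14, 3.14].

### API

Orientations are given as a rotation vector (axis times angle).
In Python, from bench import manip, eyes gives the robot as it stands. Calls block until the motion is done:
- manip.move_ptp(position, orientation): joint-space move of the TCP to a pose.
- manip.move_linear(position, velocity=0.15, orientation=None): straight line of the TCP; orientation=None keeps the orientation; velocity is the mean speed in m/s.
- manip.set_joints(angles): joint-space move.
- manip.grip(opening, newtons=None): finger opening in m; newtons is the grip in N (None keeps the last); returns when the fingers have stopped.
- manip.hold(seconds).
- manip.ik(position, orientation): joint angles nearest the present ones, or None.
- manip.get_obs(): the state.
- eyes.camera(name): name is "scene" or "side" or "wrist"; returns a dict with "pixels" (480x640x3 uint8, red, green, blue), "mtx" (3x3 intrinsics, pixels), "position" and "attitude" of the camera in the world. Camera axes: x right, y up, looking along -z (the intrinsics and any distortion apply to the point x, -y, -z); pixel columns grow to the right and rows downward; lengths in m; the calibration is good to about 2 mm. A picture is of the moment at which its call begins. There is no depth.
A pose or a line that the arm cannot do raises manip.PlanningError and nothing moves.
- manip.finish_job(): hands the job in; it is judged then, once.
The state is a dict: "time_s": time; "joint_pos": joint angles; "dq": joint speeds; "effort": joint torques, N m; "tcp_pos": TCP position; "tcp_rot": TCP orientation; "wrist_force": force on the tool from outside, world axes, zero at the start; "ft_torque": the same for the moment, N m; "finger_gap": finger opening in m; "grip_force": force on a finger pad.
Only numpy, scipy, OpenCV 4.12 (cv2) and the standard library are available. Lean on these libraries where they do the work, as an engineer would, in place of code of your own. Each camera call takes 0.05 s, during which the arm holds its last target. There are 200 camera calls.

## Working session

There is one attempt and no reset: what is moved stays moved. The work goes in short steps, each a Python script; the robot and the scene stay as the last script left them, time stands still between calls to the robot, and variables do not carry over. Pictures are saved under pics/ and viewed, at most 10 in all, crops included, and the job is handed in when it is done.

```bash
ls; mkdir -p pics; python3 - <<'E'
from bench import manip, eyes
import cv2,pickle
for n in ("scene","side","wrist"):
    c=eyes.camera(n); pickle.dump(c,open(f"pics/{n}0.pkl","wb"))
    cv2.imwrite(f"pics/{n}0.png",c["pixels"][:,:,::-1]); print(n,c["position"],c["attitude"],c["mtx"].tolist(),[k for k in c])
print(manip.get_obs())
E
```

```text
pics
scene [0.07446331 0.67844198 0.83690675] [ 0.32555004 -1.1062818  -2.39590364] [[564.6940414298961, 0.0, 322.9857122617431], [0.0, 564.6940414298961, 250.50276099272708], [0.0, 0.0, 1.0]] ['pixels', 'mtx', 'position', 'attitude']
side [ 0.40065204 -0.79903782  0.69528963] [ 0.90037423 -0.07061816 -0.19595288] [[544.6543093279406, 0.0, 307.566531044638], [0.0, 544.6543093279406, 240.25872578361884], [0.0, 0.0, 1.0]] ['pixels', 'mtx', 'position', 'attitude']
wrist [ 0.2324134  -0.5035831   0.37483701] [-0.26118916  0.19474722 -1.26684144] [[368.8497125426004, 0.0, 323.0353857981491], [0.0, 368.8497125426004, 238.47233593563064], [0.0, 0.0, 1.0]] ['pixels', 'mtx', 'position', 'attitude']
{'time_s': 0.15, 'joint_pos': array([-1.34360603e+00,  3.00335005e-01,  1.52144111e+00, -2.55098075e-05,
        1.32070007e+00, -6.65874917e-02]), 'dq': array([-0.00019217, -0.00126966, -0.00146861,  0.00182243,  0.00018658,
        0.00017215]), 'effort': array([-1.54233599e-03, -5.43669176e+01, -3.61887789e+01, -1.70597568e-04,
        3.18196777e-03,  2.48443484e-05]), 'tcp_pos': array([ 0.15922659, -0.5262827 ,  0.25585518]), 'tcp_rot': array([-3.10689081e+00, -4.59688622e-01,  1.49978560e-04]), 'wrist_force': array([ 0.18236087, -0.45983011, -0.12129451]), 'ft_torque': array([-0.03886541,  0.00331903, -0.01836734]), 'grip_force': 0.0, 'finger_gap': 0.08523465751012929}
```

View pics/scene0.png

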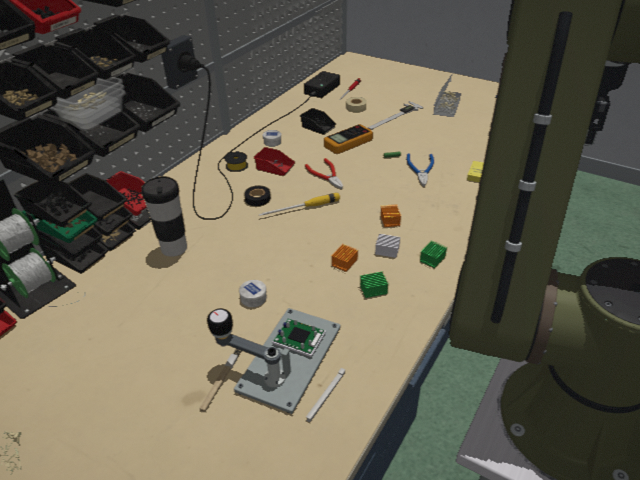

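View pics/side0.png

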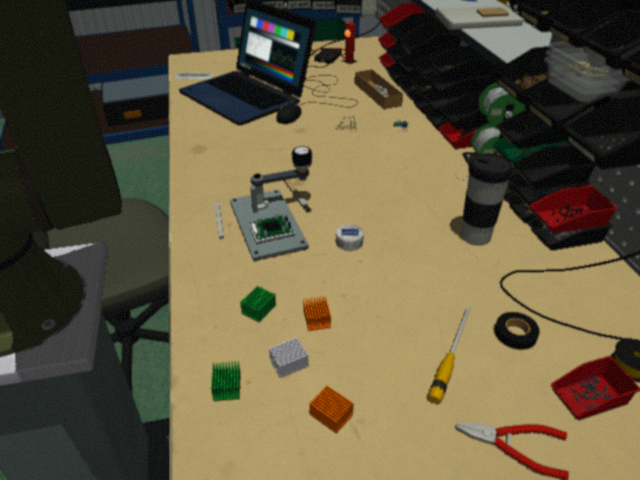

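The scene view shows the grey heat sink at (388,245), with orange decoys at (391,216) and (345,258) and green ones at (433,253) and (374,285). The fixture is at about (290,355), with its arm open and the cap at (220,322). The tin is at (253,293), the tweezers at (326,394) and the brush at (220,382). In the side view the grey block is at (289,357) and the fixture at (270,225). I choose the grey block and check it in an enlarged crop.

```bash
cat > h.py <<'E'
import numpy as np, cv2, pickle
from scipy.spatial.transform import Rotation as R
from scipy.optimize import least_squares
def ray(c,u,v):
    K=c["mtx"]; d=np.array([(u-K[0,2])/K[0,0],-(v-K[1,2])/K[1,1],-1.])
    return np.array(c["position"]), R.from_rotvec(c["attitude"]).as_matrix()@d
def onz(c,uv,z):
    p,d=ray(c,*uv); return p+d*(z-p[2])/d[2]
def proj(c,P):
    q=(np.atleast_2d(P)-c["position"])@R.from_rotvec(c["attitude"]).as_matrix(); K=c["mtx"]
    return np.c_[K[0,2]+K[0,0]*q[:,0]/-q[:,2], K[1,2]+K[1,1]*q[:,1]/q[:,2]]
def tri(obs):
    A=np.zeros((3,3));b=np.zeros(3)
    for c,uv in obs:
        p,d=ray(c,*uv); d=d/np.linalg.norm(d); M=np.eye(3)-np.outer(d,d); A+=M;b+=M@p
    return np.linalg.solve(A,b)
def load(n): return pickle.load(open(f"pics/{n}.pkl","rb"))
def down(yaw):  # tool z down, tool y along world angle yaw
    y=np.array([np.cos(yaw),np.sin(yaw),0]); z=np.array([0,0,-1.]); x=np.cross(y,z)
    return R.from_matrix(np.c_[x,y,z]).as_rotvec()
E
python3 - <<'E'
from h import *
s=load("scene0");d=load("side0")
def crop(c,x,y,w,h,k): return cv2.resize(c["pixels"][y:y+h,x:x+w,::-1],None,fx=k,fy=k,interpolation=cv2.INTER_CUBIC)
a=np.full((600,800,3),0,np.uint8)
a[:360,:450]=crop(s,200,300,150,120,3)
a[:240,460:760]=crop(s,360,225,60,48,5)
a[250:250+330,460:460+330]=crop(d,200,140,110,110,3) if 1 else 0
a[370:370+220,:]=a[370:590,:]
a[370:370+220,0:250]=crop(d,262,334,50,44,5)
cv2.imwrite("pics/m1.png",a)
print(onz(s,(388,246),.015),onz(d,(289,357),.015))
E
```

```text
[ 0.46554387 -0.23691782  0.015     ] [ 0.46954403 -0.23916871  0.015     ]
```

View pics/m1.png

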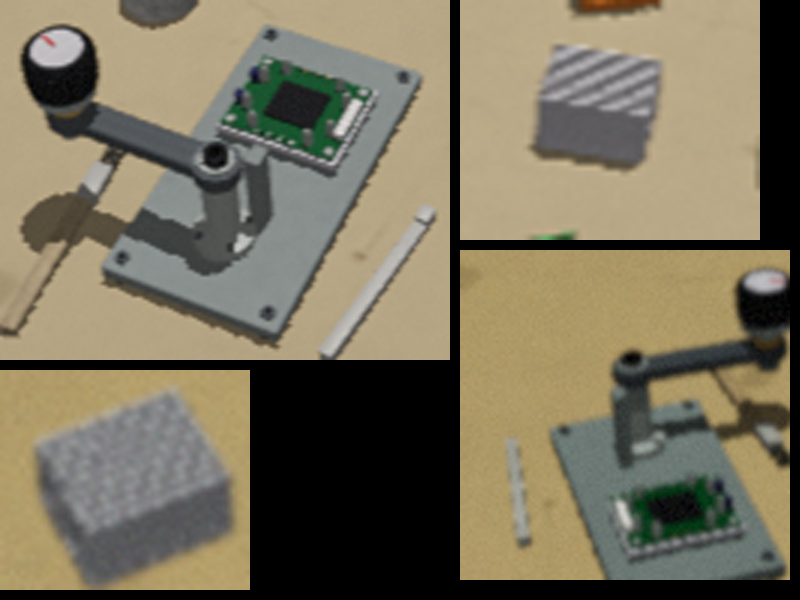

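The grey block is bare aluminium with its fins up: scene crop top corners (553,45), (662,60), (648,118), (540,98). The fixture's chip is at crop (298,103) and the pivot head at (217,158). Next I compute poses and take close wrist looks.

```bash
python3 - <<'E'
from h import *
from bench import manip, eyes
s=load("scene0");d=load("side0");w=load("wrist0")
S=lambda x,y:(200+x/3,300+y/3); H=lambda x,y:(360+(x-460)/5,225+y/5); D=lambda x,y:(200+(x-460)/3,140+(y-250)/3)
print("hs top",[onz(s,H(*q),.03)[:2].round(4) for q in [(553,45),(662,60),(645,118),(540,98)]])
nest=tri([(s,S(298,103)),(d,D(677,508))]);piv=tri([(s,S(216,155)),(d,D(632,358))]);cap=tri([(s,S(58,45)),(d,D(765,282))])
print("nest",nest,"pivot",piv,"captop",cap)
print("corners",[onz(s,S(*q),.012).round(4) for q in [(270,25),(420,75),(275,343),(105,272)]])
for n,a,b in (("tin",(253,290),(349,235)),("twz",S(378,282),(220,221)),("brush",S(60,245),(0,0))): print(n,onz(s,a,.01),onz(d,b,.01))
o=manip.get_obs(); Rt=R.from_rotvec(o["tcp_rot"]).as_matrix()
print("cam in tool",Rt.T@(w["position"]-o["tcp_pos"]), (Rt.T@R.from_rotvec(w["attitude"]).as_matrix()).round(3).tolist())
E
```

```text
hs top [array([ 0.4958, -0.2482]), array([ 0.4481, -0.2631]), array([ 0.4372, -0.222 ]), array([ 0.4838, -0.2113])]
nest [0.49248972 0.09463485 0.02588406] pivot [0.47962    0.1950355  0.08743453] captop [0.57901552 0.20288881 0.13135184]
corners [array([0.5519, 0.036 , 0.012 ]), array([0.4422, 0.0244, 0.012 ]), array([0.4128, 0.2409, 0.012 ]), array([0.5251, 0.2512, 0.012 ])]
tin [0.64981741 0.02903076 0.01      ] [0.64489599 0.05068803 0.01      ]
twz [0.3844509  0.17533846 0.01      ] [0.38961447 0.15980799 0.01      ]
brush [0.56123969 0.24840479 0.01      ] [-0.50905232  2.20253123  0.01      ]
cam in tool [ 0.07662844 -0.00063895 -0.11897869] [[-0.0, 0.954, 0.3], [1.0, 0.0, -0.0], [-0.0, 0.3, -0.954]]
```

```bash
python3 - <<'E'
from h import *
from bench import manip, eyes
s=load("scene0")
print("decoys",[onz(s,q,.015)[:2].round(3) for q in [(391,216),(345,258),(433,253),(374,285)]])
for sg in (1,-1):
    for p,y in (((.466,-.236,.14),.265),((.4925,.0946,.17),.128)): print(sg,manip.ik(p,down(y+sg*np.pi/2)))
ya=.265
manip.move_ptp((.466,-.236,.16),down(ya-np.pi/2)) 
o=manip.get_obs();print(o["time_s"],o["tcp_pos"])
w=eyes.camera("wrist");pickle.dump(w,open("pics/w1.pkl","wb"));cv2.imwrite("pics/w1.png",w["pixels"][:,:,::-1])
E
```

```text
decoys [array([ 0.509, -0.343]), array([ 0.53 , -0.152]), array([ 0.368, -0.265]), array([ 0.435, -0.107])]
1 [-0.53890965  0.36796509  1.72108495  0.          1.05254262 -2.37470598]
1 [ 0.11672434  0.28508614  1.75399328  0.          1.10251324 -1.58207198]
-1 [-0.53890965  0.36796509  1.72108495  0.          1.05254262  0.76688667]
-1 [ 1.16724343e-01  2.85086137e-01  1.75399328e+00 -8.88178420e-16
  1.10251324e+00  1.55952067e+00]
1.7417 [ 0.46578265 -0.23680384  0.16024949]
```

View pics/w1.png

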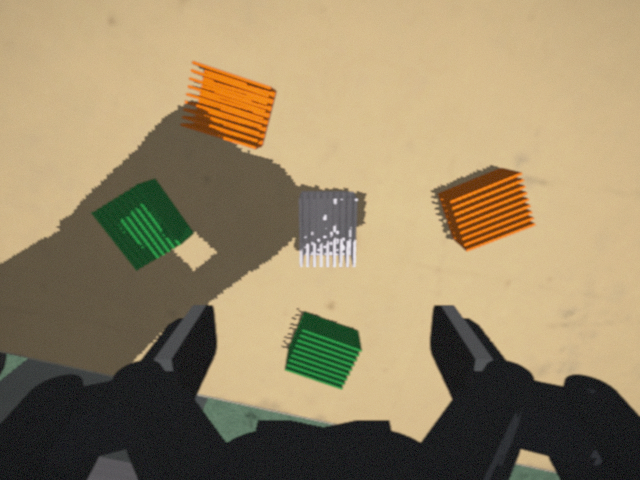

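The grey sink is at (328,230), with its fins along the image vertical and the top-face corners at about (299,192), (357,192), (357,267), (299,267). The nearest decoy, green at (322,350), lies off the finger line.

```bash
python3 - <<'E'
from h import *
from bench import manip, eyes
w=load("w1")
c=np.array([onz(w,q,.03) for q in [(299,192),(357,192),(357,267),(299,267)]])
e=c[0]-c[3]; e2=c[1]-c[2]; ya=np.arctan2(*(e+e2)[1::-1]); m=c.mean(0)
print(c.round(4).tolist(),np.linalg.norm(e),np.linalg.norm(c[0]-c[1]),ya,m)
ya=.265 if abs(ya-.265)>.1 else ya
O=down(ya-np.pi/2)
manip.grip(.075)
manip.move_ptp((m[0],m[1],.09),O); manip.move_linear((m[0],m[1],.040),.08)
manip.grip(.03,40); o=manip.get_obs(); print(o["finger_gap"],o["grip_force"],o["wrist_force"])
manip.move_linear((m[0],m[1],.17),.15); manip.hold(.2)
o=manip.get_obs(); print(o["time_s"],o["finger_gap"],o["tcp_pos"],o["wrist_force"])
O=down(.128-np.pi/2)
p=np.array([.4925,.0946,0]); xt=R.from_rotvec(O).as_matrix()[:,0]
# camera over nest, tool backed off so the held sink does not hide it
q=p-xt*.07; q[2]=.19
manip.move_ptp(q,O); manip.hold(.3)
w=eyes.camera("wrist");pickle.dump(w,open("pics/w2.pkl","wb"));cv2.imwrite("pics/w2.png",w["pixels"][:,:,::-1])
o=manip.get_obs(); pickle.dump(o,open("pics/o2.pkl","wb")); print(o["time_s"],o["tcp_pos"])
E
```

```text
[[0.4918, -0.2123, 0.03], [0.5021, -0.2504, 0.03], [0.4495, -0.2662, 0.03], [0.4386, -0.2256, 0.03]] 0.054907756605864486 0.03952676856783115 0.26776357270673634 [ 0.47050812 -0.23862615  0.03      ]
0.03899357688860251 40.94213604927063 [-0.76497987  1.66509135  6.25546307]
4.85 0.0389950968141356 [ 0.47031679 -0.23850477  0.16927028] [ 0.13797436 -0.29087334 -0.90220241]
6.4417 [0.42320002 0.08531364 0.18993773]
```

View pics/w2.png

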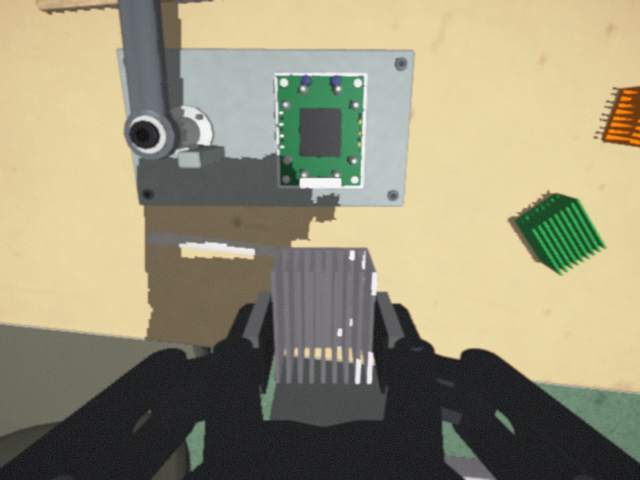

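The sink is held, with its fins spanning columns 272–375. Below lies the nest: chip at (320,132), pins round it, base plate corners (120,50), (413,52), (405,206), (140,205), and pivot head at (148,133). I'll project the model to read the held offset and get the nest from an enlarged crop.

```bash
python3 - <<'E'
from h import *
w=load("w2");o=load("o2"); Rt=R.from_rotvec(o["tcp_rot"]).as_matrix()
P=lambda t: proj(w,np.array(t)@Rt.T+o["tcp_pos"]).round(1).tolist()
print("top",P([(x,y,.010) for x in(.025,-.025) for y in(-.0195,.0195)]));print("bot",P([(x,y,.040) for x in(.025,-.025) for y in(-.0195,.0195)]))
im=w["pixels"][:,:,::-1]
a=np.zeros((600,800,3),np.uint8)
a[:560,:400]=cv2.resize(im[60:200,270:370],None,fx=4,fy=4,interpolation=cv2.INTER_CUBIC)
a[:570,410:770]=cv2.resize(im[240:430,260:380],None,fx=3,fy=3,interpolation=cv2.INTER_CUBIC)
cv2.imwrite("pics/m2.png",a)
E
```

```text
top [[272.5, 266.5], [376.3, 266.4], [277.5, 378.4], [371.2, 378.3]]
bot [[281.1, 241.9], [367.1, 241.8], [284.6, 338.2], [363.6, 338.1]]
```

View pics/m2.png

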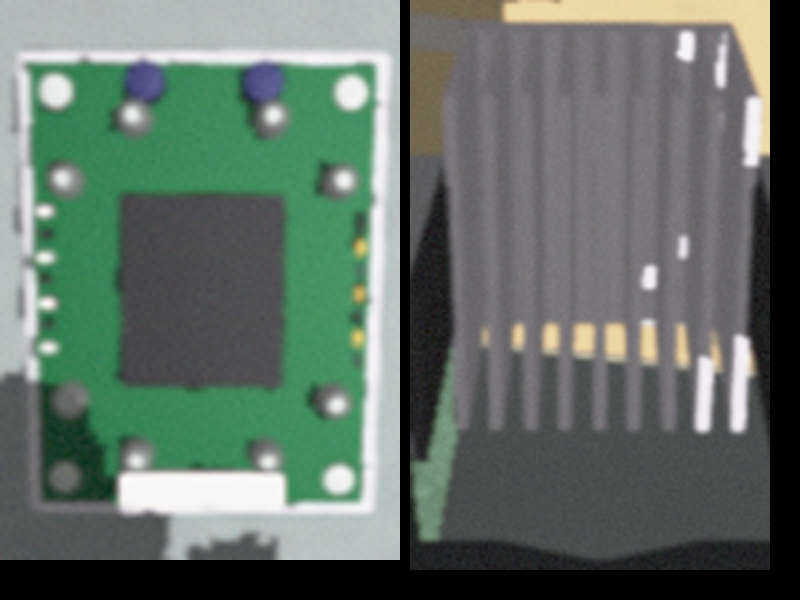

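Held sink: the +x top edge is at row 272, the far top edge at row 383 and the bottom edge at row 248. Prediction for a centred sink is 266.5/378/242, so it sits about 2.4 mm toward −x in the hand. All eight pin tips are visible around the chip, which is at crop (202,290).

```bash
python3 - <<'E'
from h import *
w=load("w2");o=load("o2"); Rt=R.from_rotvec(o["tcp_rot"]).as_matrix()
obs=np.array([[271.7,272.3],[376.7,272.3],[276,383.3],[372,383.3],[280.7,248],[367.3,248]])
def f(v):
    t=np.array([(x,y,.010) for x in(.025,-.025) for y in(-.0195,.0195)]+[(.025,y,.040) for y in(-.0195,.0195)])+[v[0],v[1],v[2]]
    return (proj(w,t@Rt.T+o["tcp_pos"])-obs).ravel()
r=least_squares(f,[0,0,0],x_scale=.001); print("held off",r.x,abs(r.fun).max())
C=lambda x,y:(270+x/4,60+y/4)
pins=np.array([onz(w,C(*q),.038) for q in [(130,112),(273,112),(60,178),(343,178),(65,403),(336,402),(134,460),(268,460)]])
chip=np.array([onz(w,C(*q),.028) for q in [(120,194),(284,194),(122,387),(284,387)]])
loc=(pins-pins.mean(0))@R.from_euler("z",.128).as_matrix()
print("pins",pins.mean(0),(loc[:,:2]*1000).round(1).tolist(),"chip",chip.mean(0))
for a,b in ((0,6),(1,7),(2,4),(3,5)): e=pins[a]-pins[b]; print("yaw",np.arctan2(e[1],e[0]))
for a,b in ((0,1),(2,3),(4,5),(6,7)): e=pins[a]-pins[b]; print("yaw",np.arctan2(-e[0],e[1]))
piv=onz(w,(147,133),.092); print("piv",piv, "yaw", np.arctan2(-(piv-chip.mean(0))[0],(piv-chip.mean(0))[1]),np.linalg.norm((piv-chip.mean(0))[:2]))
c=[onz(w,q,.012) for q in [(120,50),(413,52),(405,206),(140,205)]]
for a,b in((0,1),(3,2)): e=c[a]-c[b];print("plate",np.arctan2(-e[0],e[1]),np.linalg.norm(e))
E
```

```text
held off [-2.17903234e-03 -8.56336555e-05 -7.38525130e-04] 1.2416232726745307
pins [0.49182628 0.09648467 0.038     ] [[29.6, 12.0], [29.6, -12.4], [19.0, 24.3], [19.0, -24.6], [-19.2, 24.6], [-19.1, -24.3], [-29.4, 12.4], [-29.5, -12.1]] chip [0.4915896  0.09626458 0.028     ]
yaw 0.1225073633480693
yaw 0.12372341628004957
yaw 0.11953518703480338
yaw 0.12019307300110894
yaw 0.12686168579189758
yaw 0.12684379898976608
yaw 0.1304067403867158
yaw 0.1267620004617133
piv [0.4809175  0.19352468 0.092     ] yaw 0.10929022205606397 0.09784385262365881
plate 0.12072846877416649 0.21312470280171533
plate 0.12287542355036515 0.21745684960780684
```

```bash
python3 - <<'E'
from h import *
from bench import manip, eyes
ya=.124; O=down(ya-np.pi/2); xt=R.from_rotvec(O).as_matrix()[:,0]
t=np.array([.4917,.0964,0])+xt*.0022
manip.move_linear((*t[:2],.13),.15,O)
manip.move_linear((*t[:2],.080),.1); manip.hold(.3)
f0=manip.get_obs()["wrist_force"].copy(); print(f0)
for k in range(1,14):
    z=.080-.001*k; manip.move_linear((*t[:2],z),.02); manip.hold(.05)
    o=manip.get_obs(); f=o["wrist_force"]-f0; print(round(z,4),o["tcp_pos"].round(4),f.round(1),o["ft_torque"].round(2))
    if f[2]>5: break
print(o["time_s"])
E
```

```text
[-0.27641987  0.51154688 -0.91007622]
0.079 [0.4939 0.0967 0.079 ] [1.3 0.1 0.3] [-0.04 -0.01  0.01]
0.078 [0.4939 0.0967 0.078 ] [-0.7 -0.1 -0.8] [ 0.04 -0.01  0.01]
0.077 [0.4939 0.0967 0.077 ] [ 0.5 -0.9  0.3] [0.02 0.05 0.03]
0.076 [0.4939 0.0967 0.076 ] [ 0.8 -0.1  0.3] [-0.07 -0.06 -0.  ]
0.075 [0.4939 0.0967 0.075 ] [ 0.  -0.6  0. ] [ 0.03 -0.01  0.04]
0.074 [0.4939 0.0967 0.074 ] [-0.2 -1.7 -1. ] [ 0.01  0.01 -0.03]
0.073 [0.4939 0.0967 0.073 ] [ 0.1 -0.8 -1.1] [0.03 0.03 0.04]
0.072 [0.4939 0.0967 0.072 ] [-0.7 -0.9 -0.5] [0.04 0.01 0.  ]
0.071 [0.4939 0.0967 0.071 ] [ 0.6 -0.4 -0.2] [-0.03 -0.01 -0.  ]
0.07 [0.4939 0.0967 0.07  ] [-0.1  0.1 -0. ] [0.02 0.01 0.  ]
0.069 [0.4939 0.0967 0.069 ] [ 0.5  0.4 -0.4] [-0.03 -0.02  0.01]
0.068 [0.4941 0.0967 0.0685] [-2.2 -0.   9. ] [-0.11  0.48  0.03]
11.7667
```

```bash
cat >> h.py <<'E'
YA=.124; NEST=np.array([.4917,.0964,.043])
PIV=NEST+[-.1*np.sin(YA),.1*np.cos(YA),.035]
def armpt(a,r,off):  # arm angle a, radius r, off to the anticlockwise side
    f=YA-np.pi/2+a; return PIV[:2]+r*np.array([np.cos(f),np.sin(f)])+off*np.array([-np.sin(f),np.cos(f)]), f
E
python3 - <<'E'
from h import *
from bench import manip, eyes
o=manip.get_obs(); p=o["tcp_pos"]
manip.grip(.055); manip.hold(.1)
manip.move_linear((p[0],p[1],.18),.15)
q=p-R.from_rotvec(o["tcp_rot"]).as_matrix()[:,0]*.03
w=eyes.camera("wrist");pickle.dump(w,open("pics/w3.pkl","wb"))
manip.grip(.0)
P,f=armpt(1.52,.052,.042)
print(P,f,manip.ik((*P,.18),down(f+np.pi/2)),manip.ik((*armpt(0,.052,.024)[0],.097),down(YA)))
manip.move_ptp((*P,.18),down(f+np.pi/2))
w4=eyes.camera("wrist");pickle.dump(w4,open("pics/w4.pkl","wb"))
a=np.zeros((480,800,3),np.uint8); a[:300,:400]=cv2.resize(w["pixels"],(400,300)); a[:480,400:]=cv2.resize(w4["pixels"],(640,480))[:,120:520]
cv2.imwrite("pics/m3.png",a[:,:,::-1]); print(manip.get_obs()["time_s"])
E
```

```text
[0.52812068 0.24132289] 0.07320367320510357 [ 0.36554039  0.43795805  1.51682456  0.          1.18681005 -1.27845961] [ 2.11783531e-01  4.46791058e-01  1.72552553e+00 -4.44089210e-16
  9.69276067e-01  8.77835307e-02]
16.15
```

View pics/m3.png

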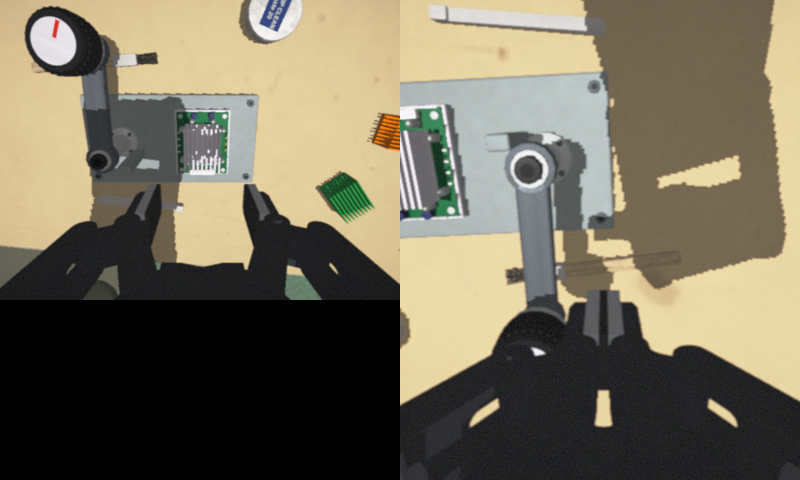

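The left view shows the sink seated between the pins at (203,143), with the tin and brush undisturbed. The right view shows the closed fingers at (603,300) beside the bar (about (537,240)), clear of the cap. Now the sweep.

```bash
python3 - <<'E'
from h import *
from bench import manip, eyes
r=.048
P,f=armpt(1.52,r,.042)
manip.move_linear((*P,.097),.12,down(f+np.pi/2)); manip.hold(.2)
f0=manip.get_obs()["wrist_force"].copy()
for a in np.r_[np.linspace(1.45,.15,12),.11,.08,.05,.03,.01,-.01,-.03,-.05,-.07,-.09]:
    P,f=armpt(a,r,.024)
    manip.move_linear((*P,.097),.07,down(f+np.pi/2))
    o=manip.get_obs(); F=o["wrist_force"]-f0; t=F[0]*-np.sin(f)+F[1]*np.cos(f)
    print(round(a,3),F.round(1),round(t,1))
    if a<.12 and t>5 : break
print(o["time_s"])
manip.hold(.2)
P,f=armpt(max(a,0),r,.05); manip.move_linear((*P,.097),.1); manip.move_linear((*P,.19),.2)
s=eyes.camera("scene");d=eyes.camera("side")
pickle.dump(s,open("pics/s5.pkl","wb"));pickle.dump(d,open("pics/d5.pkl","wb"))
c=proj(s,NEST+[0,0,.06])[0].astype(int);e=proj(d,NEST+[0,0,.06])[0].astype(int);print(c,e)
C=lambda w,c:cv2.resize(w["pixels"][c[1]-60:c[1]+60,c[0]-50:c[0]+50],None,fx=4,fy=4,interpolation=cv2.INTER_CUBIC)
cv2.imwrite("pics/m4.png",np.hstack([C(s,c),C(d,e)])[:,:,::-1]);print(manip.get_obs()["time_s"])
E
```

```text
1.45 [ 0.3 -0.2 -0. ] -0.2
1.332 [0.6 0.8 0. ] 0.9
1.214 [-0.3  0.9 -0.7] 0.8
1.095 [ 0.6  0.6 -1.1] 0.7
0.977 [0.1 1.1 0.1] 1.0
0.859 [ 1.4  1.  -0.1] 1.6
0.741 [ 0.4  0.3 -0.8] 0.5
0.623 [ 0.4  1.3 -0.1] 1.2
0.505 [ 0.7  0.6 -0.6] 0.9
0.386 [ 0.9  1.3 -0.3] 1.5
0.268 [ 0.1  1.3 -0.8] 0.6
0.15 [-0.   1.4 -0.3] 0.4
0.11 [ 0.2  1.  -0.7] 0.4
0.08 [-0.   1.7 -0.1] 0.3
0.05 [ 0.5  0.8 -0.3] 0.6
0.03 [ 0.5  1.  -0.3] 0.7
0.01 [0.4 0.7 0.3] 0.4
-0.01 [ 3.2  2.5 -0.6] 3.5
-0.03 [ 8.3  4.5 -4.6] 8.7
22.3333
[296 306] [268 194]
23.675
```

View pics/m4.png

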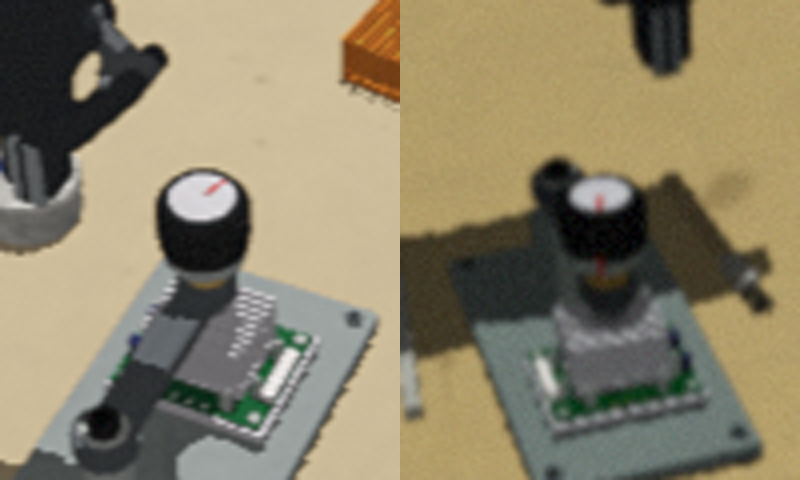

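The arm is closed against its stop (side contact force 8.7 N). The cap top disc is at scene (296.8,294.8) and side (268,182), and the two red lines are aligned on the side camera's face (600,190 and 600,265). Next I locate the cap, grip it and try the first degrees.

```bash
python3 - <<'E'
from h import *
from bench import manip, eyes
s=load("s5");d=load("d5")
top=tri([(s,(296.75,294.75)),(d,(268,182))]); print("captop",top)
zt=top[2] if .120<top[2]<.145 else .132
xy=(NEST[:2]+top[:2])/2; print(xy)
yaw0=1.70
print(manip.ik((*xy,.13),down(yaw0)),manip.ik((*xy,.13),down(yaw0-3.7)))
manip.grip(.075)
manip.move_ptp((*xy,.19),down(yaw0))
w=eyes.camera("wrist");pickle.dump(w,open("pics/w6.pkl","wb"))
q=proj(w,[[*xy,zt]])[0];print(q)
a=cv2.resize(w["pixels"][120:480,200:440],None,fx=1.6,fy=1.6)
cv2.imwrite("pics/m5.png",a[:,:,::-1]);print(manip.get_obs()["time_s"])
E
```

```text
captop [0.49133694 0.09553849 0.13203497]
[0.49151847 0.09596925]
[ 1.19676326e-01  3.39571322e-01  1.78848203e+00 -4.44089210e-16
  1.01353931e+00 -1.58032367e+00] [ 1.19676326e-01  3.39571322e-01  1.78848203e+00 -4.44089210e-16
  1.01353931e+00  2.11967633e+00]
[321.9114768  276.93415369]
25.925
```

View pics/m5.png

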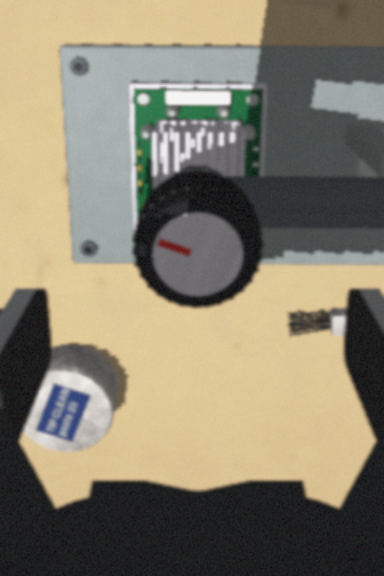

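The wrist view shows the cap's top disc at crop (198,255), i.e. full (323.8,279.4), within about 1 mm of the prediction. The red line points left, and the sink is seated under the arm. Grip and begin.

```bash
cat >> h.py <<'E'
Y0=1.70; Z0=.124
def screw(manip,xy,a,dt=.25,da=None,z=None):  # hand angle a clockwise (rad) from grip
    zz=Z0-.020*a/(2*np.pi) if z is None else z
    manip.move_linear((*xy,zz),.020*da/(2*np.pi)/dt,down(Y0-a))
E
python3 - <<'E'
from h import *
from bench import manip, eyes
xy=onz(load("w6"),(323.75,279.4),.132)[:2]; print(xy); np.save("pics/xy.npy",xy)
manip.move_linear((*xy,Z0),.12,down(Y0)); manip.hold(.1)
f0=manip.get_obs();
manip.grip(.035,110); o=manip.get_obs(); print(o["finger_gap"],o["grip_force"],o["wrist_force"].round(1),o["ft_torque"].round(2),o["time_s"])
b=np.r_[f0["wrist_force"],f0["ft_torque"]];np.save("pics/b.npy",b)
st=np.radians(5)
for k in range(1,7):
    screw(manip,xy,k*st,.25,st)
    o=manip.get_obs(); print(5*k,o["time_s"],(o["wrist_force"]-b[:3]).round(1),(o["ft_torque"]-b[3:]).round(2),o["tcp_pos"].round(4),round(float(o["effort"][5]),3),o["dq"][5].round(3))
E
```

```text
[0.49279295 0.0970981 ]
0.03939577922583279 109.57877833396196 [-0.9 -2.8  8. ] [-0.61  0.16  0.08] 27.15
5 27.4 [ 0.8 -4.8  6.7] [-0.65 -0.07 -0.09] [0.4934 0.0968 0.1247] 0.382 -0.018
10 27.65 [ 1.2 -6.4  5.9] [-0.8  -0.06 -0.11] [0.4935 0.0967 0.1244] 0.377 -0.018
15 27.9 [ 0.4 -5.6  6.4] [-0.92 -0.11 -0.08] [0.4935 0.0966 0.1241] 0.377 -0.017
20 28.15 [ 0.2 -7.1  6.9] [-1.06 -0.09 -0.13] [0.4935 0.0965 0.1239] 0.376 -0.018
25 28.4 [ 0.8 -6.7  6.6] [-1.15 -0.12 -0.09] [0.4935 0.0965 0.1236] 0.375 -0.019
30 28.65 [ 0.7 -7.8  7.3] [-1.25 -0.08 -0.09] [0.4935 0.0964 0.1233] 0.374 -0.018
```

```bash
python3 - <<'E'
from h import *
from bench import manip, eyes
xy=np.load("pics/xy.npy");b=np.load("pics/b.npy")
a=30.;last=None;E=[];flat=0
while a<170:
    s=4. if (not E or E[-1]<.42) else 2.
    a+=s; screw(manip,xy,np.radians(a),.05*s,np.radians(s))
    o=manip.get_obs(); e=float(o["effort"][5]); E.append(e)
    print(a,round(e,4),(o["wrist_force"]-b[:3]).round(1),(o["ft_torque"]-b[3:])[2].round(2),o["tcp_pos"][2].round(4))
    if len(E)>1 and E[-2]>.42 and (E[-1]-E[-2])<.004: flat+=1
    else: flat=0
    if flat>=3: break
np.save("pics/a.npy",a);print(o["time_s"],o["finger_gap"])
E
```

```text
34.0 0.3335 [ 0.5 -8.9  7.2] -0.04 0.1231
38.0 0.3351 [-0.2 -8.8  6.5] -0.07 0.1229
42.0 0.3343 [-0.4 -8.9  7.1] -0.03 0.1226
46.0 0.3333 [ 0.1 -9.6  6.9] -0.04 0.1224
50.0 0.3322 [ 0.4 -9.2  8. ] -0.03 0.1222
54.0 0.331 [ 0.4 -9.   7.9] -0.0 0.122
58.0 0.33 [ 1.3 -9.1  6.6] -0.06 0.1217
62.0 0.3288 [  1.5 -10.7   6. ] -0.01 0.1215
66.0 0.3069 [ -0.8 -10.8   7. ] -0.09 0.1213
70.0 0.2946 [ -0.8 -10.5  10.3] -0.07 0.1212
74.0 0.2958 [-1.5 -9.8 11.8] -0.07 0.1211
78.0 0.3041 [ -2.1 -11.6  11.6] -0.11 0.1209
82.0 0.3127 [ -2.8 -11.   12.8] -0.08 0.1208
86.0 0.3212 [ -2.7 -11.3  14. ] -0.03 0.1206
90.0 0.3297 [ -4.2 -11.4  14.8] -0.06 0.1205
94.0 0.3382 [ -4.7 -11.2  16.3] -0.06 0.1203
98.0 0.3466 [ -4.8 -12.2  18.2] -0.02 0.1202
102.0 0.3551 [ -5.9 -11.6  19.8] -0.05 0.12
106.0 0.3637 [ -5.3 -10.6  19.6] -0.01 0.1198
110.0 0.3722 [ -6.8 -10.7  20.1] 0.01 0.1197
114.0 0.3809 [ -7.7 -11.9  21. ] 0.01 0.1196
118.0 0.3897 [ -7.7 -11.6  23.1] 0.03 0.1194
122.0 0.3984 [ -8.1 -10.3  24. ] -0.01 0.1193
126.0 0.4075 [ -8.2 -12.4  23.7] 0.03 0.1191
130.0 0.4163 [ -9.7 -11.7  25.2] 0.06 0.119
134.0 0.4253 [ -9.2 -10.8  27.1] 0.02 0.1188
136.0 0.4101 [-10.6 -11.3  26.3] 0.19 0.1187
140.0 0.4438 [-11.2 -11.6  29.3] 0.06 0.1186
142.0 0.424 [-11.6 -11.4  28.3] 0.18 0.1185
144.0 0.4313 [-11.5 -11.5  30. ] 0.21 0.1184
146.0 0.4363 [-12.1 -11.8  30.6] 0.25 0.1184
148.0 0.4409 [-12.4 -11.6  31.5] 0.25 0.1183
150.0 0.4455 [-11.  -11.4  32. ] 0.28 0.1182
152.0 0.4501 [-11.3 -10.3  30.8] 0.23 0.1181
154.0 0.4546 [-13.3 -10.9  31.5] 0.24 0.1181
156.0 0.4594 [-11.8 -11.5  33.1] 0.21 0.118
158.0 0.464 [-13.5 -11.5  33.7] 0.26 0.1179
160.0 0.4685 [-13.2 -10.4  33.5] 0.23 0.1179
162.0 0.4731 [-13.8 -10.   35.2] 0.25 0.1178
164.0 0.4777 [-12.6 -11.6  34.2] 0.27 0.1177
166.0 0.4823 [-13.8 -10.5  34.6] 0.22 0.1176
168.0 0.487 [-14.4 -11.1  36.2] 0.28 0.1176
170.0 0.4915 [-14.7 -10.6  36.7] 0.34 0.1175
39.4 0.03924209442612336
```

The signals are odd: Fz has been climbing since 66° and the effort dipped there. That could be the fingers slipping on the cap, so I look before doing anything else.

```bash
python3 - <<'E'
from h import *
from bench import manip, eyes
s=eyes.camera("scene");d=eyes.camera("side");w=eyes.camera("wrist")
for n,c in (("s7",s),("d7",d),("w7",w)): pickle.dump(c,open(f"pics/{n}.pkl","wb"))
C=lambda w,x,y,a,b,k:cv2.resize(w["pixels"][y-b:y+b,x-a:x+a],None,fx=k,fy=k,interpolation=cv2.INTER_CUBIC)
A=C(s,296,305,28,50,5);B=C(d,268,195,28,50,5);W=C(w,322,300,60,125,2)
cv2.imwrite("pics/m6.png",np.hstack([A,B,W])[:,:,::-1])
E
```

```text
(no output)
```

View pics/m6.png

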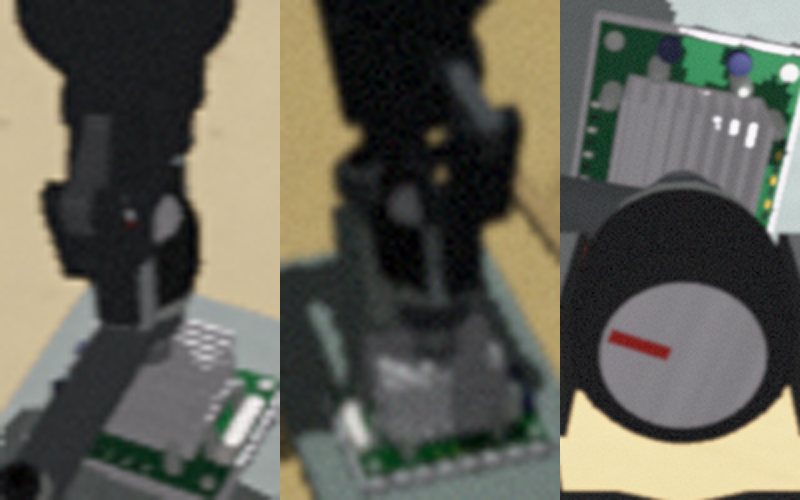

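The wrist crop shows the cap's top line at the same angle to the hand as before, (668,353)→(610,337), so the cap turned with the hand. A faint red spot at (588,248) lies beside the left finger. My ten views are used up, so from here I locate the red lines by code.

```bash
python3 - <<'E'
from h import *
from bench import manip
o=manip.get_obs(); xy=np.load("pics/xy.npy"); print(o["time_s"],o["tcp_pos"],o["wrist_force"].round(1),o["ft_torque"].round(2),o["effort"][5])
def red(n,box,th=25):
    c=load(n); im=c["pixels"].astype(int); m=((im[...,0]-np.maximum(im[...,1],im[...,2]))>th).astype(np.uint8)
    x,y,X,Y=box; k=np.zeros_like(m);k[y:Y,x:X]=m[y:Y,x:X]
    r=cv2.connectedComponentsWithStats(k,connectivity=8)
    for i in range(1,r[0]): print(n,r[3][i].round(1),r[2][i].tolist(),im[r[1]==i].mean(0).round(0))
red("w6",(240,120,400,400));red("w7",(250,150,400,420),15)
red("s5",(270,270,325,340),30);red("d5",(240,160,295,230),30);red("s7",(265,250,330,340),20);red("d7",(235,150,300,240),20)
w=load("w7")
# project rim points in w7 by azimuth for cap lower rim and collar
for dz in (.028,.033):
    for zt in (.1255,):
        for az in np.arange(1.0,5.4,.4): print(dz,round(az,1),proj(w,[[xy[0]+.021*np.cos(az),xy[1]+.021*np.sin(az),zt-dz]])[0].round(0),end=";")
    print()
E
```

```text
39.55 [0.49347475 0.09634423 0.11743935] [-14.4 -10.9  36.7] [-2.06  2.5   0.32] 0.3172926139086485
w6 [241.5 121.5] [241, 121, 2, 2, 2] [221. 195. 149.]
w6 [272. 121.] [272, 121, 1, 1, 1] [220. 194. 152.]
w6 [319. 120.] [319, 120, 1, 1, 1] [221. 195. 148.]
w6 [331. 121.] [331, 121, 1, 1, 1] [222. 196. 150.]
w6 [348. 120.] [348, 120, 1, 1, 1] [221. 195. 150.]
w6 [364.5 121.8] [364, 121, 2, 3, 4] [218. 192. 146.]
w6 [268. 122.] [268, 122, 1, 1, 1] [222. 196. 149.]
w6 [276. 123.] [276, 123, 1, 1, 1] [220. 194. 150.]
w6 [284. 123.] [284, 123, 1, 1, 1] [221. 195. 149.]
w6 [320. 123.] [320, 123, 1, 1, 1] [222. 196. 149.]
w6 [343.5 122.5] [343, 122, 2, 2, 2] [222. 196. 149.]
w6 [351. 122.] [351, 122, 1, 1, 1] [221. 195. 147.]
w6 [355. 122.] [355, 122, 1, 1, 1] [223. 197. 151.]
w6 [360. 123.] [360, 123, 1, 1, 1] [221. 195. 148.]
w6 [259. 124.] [259, 124, 1, 1, 1] [219. 193. 148.]
w6 [315. 125.] [315, 125, 1, 1, 1] [222. 196. 150.]
w6 [330. 124.] [330, 124, 1, 1, 1] [221. 195. 148.]
w6 [333. 124.] [333, 124, 1, 1, 1] [222. 196. 149.]
w6 [335. 124.] [335, 124, 1, 1, 1] [220. 193. 149.]
w6 [35
[... 20614 characters left out ...]
.]
d7 [293. 214.] [293, 214, 1, 1, 1] [170. 149. 105.]
d7 [299. 224.] [299, 224, 1, 1, 1] [182. 157. 110.]
d7 [240.9 238.4] [239, 237, 4, 3, 8] [175. 153. 103.]
d7 [236.  238.5] [235, 238, 3, 2, 6] [173. 151. 101.]
0.028 1.0 [289. 279.];0.028 1.4 [277. 293.];0.028 1.8 [272. 311.];0.028 2.2 [276. 328.];0.028 2.6 [286. 343.];0.028 3.0 [301. 353.];0.028 3.4 [320. 357.];0.028 3.8 [339. 354.];0.028 4.2 [355. 345.];0.028 4.6 [367. 332.];0.028 5.0 [372. 315.];
0.033 1.0 [290. 274.];0.033 1.4 [278. 288.];0.033 1.8 [274. 305.];0.033 2.2 [277. 322.];0.033 2.6 [287. 336.];0.033 3.0 [302. 346.];0.033 3.4 [320. 350.];0.033 3.8 [338. 348.];0.033 4.2 [354. 339.];0.033 4.6 [366. 326.];0.033 5.0 [370. 309.];
```

```bash
python3 - <<'E'
from h import *
from bench import manip, eyes
o=manip.get_obs(); p=o["tcp_pos"]
manip.move_linear((p[0],p[1],.1170),.03); o=manip.get_obs(); print(o["wrist_force"].round(1),o["tcp_pos"][2].round(4),o["ft_torque"][2].round(2))
manip.grip(.070); p=o["tcp_pos"]
manip.move_linear((p[0],p[1],.19),.15)
w=eyes.camera("wrist")
manip.move_linear((.53,-.03,.24),.25)
s=eyes.camera("scene");d=eyes.camera("side"); o=manip.get_obs();print(o["time_s"])
for n,c in (("s8",s),("d8",d),("w8",w)): pickle.dump(c,open(f"pics/{n}.pkl","wb"))
for n in ("s5","s8","d5","d8"):
    c=load(n);im=c["pixels"].astype(int)
    q=proj(c,[[.492,.0965,z] for z in (.132,.125,.1,.094)]).round(1);print(n,q.tolist())
    cx,cy=q[1].astype(int); sub=im[cy-12:cy+40,cx-25:cx+25]
    rd=sub[...,0]-np.maximum(sub[...,1],sub[...,2]); ma=(rd>10)&(sub[...,1]<1.0*sub[...,2]+12)
    print("red",[(int(x+cx-25),int(y+cy-12),int(rd[y,x])) for y,x in zip(*np.where(ma))])
    g=im[cy-30:cy+15,cx-25:cx+25].min(2)>140; ys,xs=np.where(g); print("disc",xs.mean()+cx-25,ys.mean()+cy-30,len(xs))
E
```

```text
[-10.4  -4.4  17. ] 0.1181 0.29
41.7
s5 [[295.8, 294.7], [295.9, 297.5], [296.6, 307.4], [296.7, 309.7]]
red [(302, 290, 16), (300, 291, 24), (301, 291, 66), (302, 291, 48), (298, 292, 25), (299, 292, 74), (300, 292, 70), (301, 292, 23), (297, 293, 23), (298, 293, 77), (299, 293, 77), (300, 293, 23), (297, 294, 31), (298, 294, 35)]
disc 295.31203223949336 287.16407599309156 1737
s8 [[295.8, 294.7], [295.9, 297.5], [296.6, 307.4], [296.7, 309.7]]
red [(295, 298, 16), (294, 299, 35), (295, 299, 43), (296, 299, 13), (293, 300, 22), (294, 300, 49), (295, 300, 19), (292, 301, 17), (293, 301, 46), (294, 301, 37), (291, 302, 11), (292, 302, 36), (293, 302, 45), (294, 302, 17), (290, 315, 11), (291, 315, 41), (292, 315, 42), (291, 316, 29), (292, 316, 52), (293, 316, 15), (291, 317, 31), (292, 317, 52), (293, 317, 15), (291, 318, 24), (292, 318, 35), (293, 318, 14)]
disc 293.2096385542169 284.6 1660
d5 [[267.9, 181.9], [268.2, 185.0], [269.0, 195.7], [269.2, 198.3]]
red [(267, 182, 18), (268, 182, 16), (266, 183, 11), (267, 183, 41), (268, 183, 39), (266, 184, 18), (267, 184, 58), (268, 184, 48), (269, 184, 11), (266, 185, 17), (267, 185, 50), (268, 185, 40), (266, 186, 13), (267, 186, 34), (268, 186, 25), (267, 187, 14), (268, 187, 11), (267, 197, 14), (266, 198, 11), (267, 198, 24), (268, 198, 22), (269, 198, 12), (267, 199, 29), (268, 199, 32), (269, 199, 15), (267, 200, 26), (268, 200, 32), (269, 200, 11), (267, 201, 26), (268, 201, 30), (269, 201, 12), (268, 202, 28), (269, 202, 15)]
disc 267.65384615384613 181.9102564102564 78
d8 [[267.9, 181.9], [268.2, 185.0], [269.0, 195.7], [269.2, 198.3]]
red [(266, 182, 15), (267, 182, 24), (268, 182, 19), (266, 183, 14), (267, 183, 25), (268, 183, 21), (267, 184, 14), (268, 184, 14)]
disc nan nan 0<stdin>:17: RuntimeWarning: Mean of empty slice.
  ret = ret.dtype.type(ret / rcount)
```

```bash
python3 - <<'E'
from h import *
s5,s8,d5,d8,w6,w8=[load(n) for n in("s5","s8","d5","d8","w6","w8")]
az=lambda a,b:np.arctan2(*(b-a)[1::-1])
print("top line az: s5",az(onz(s5,(297.2,294),.132),onz(s5,(301.7,290.6),.132)),"s8",az(onz(s8,(295,298.5),.125),onz(s8,(292.3,302),.125)))
X=lambda a,z,r=.021:[[.492+r*np.cos(a),.0965+r*np.sin(a),z]]
for z in (.108,.104,.1,.096,.092): print(z,"d5",proj(d5,X(-1.74,z))[0].round(1),"s8",[proj(s8,X(a,z))[0].round(1).tolist() for a in(1.4,1.6,1.8)])
def col(c,x0,x1,y0,y1):
    im=c["pixels"].astype(int)
    for y in range(y0,y1): print(y," ".join("%d,%d,%d"%tuple(im[y,x]) for x in range(x0,x1)))
print("s8 rim");col(s8,287,297,310,324)
# cap top disc: fit by contour of low-saturation grey brighter than the cap
for n,c,(cx,cy) in (("s5",s5,(296,295)),("s8",s8,(296,298)),("d5",d5,(268,182)),("d8",d8,(268,186))):
    im=c["pixels"][cy-14:cy+14,cx-16:cx+16].astype(int); sat=im.max(2)-im.min(2); g=((im.min(2)>60)&(sat<25)).astype(np.uint8)
    r=cv2.connectedComponentsWithStats(g); i=1+np.argmax(r[2][1:,4]); print(n,(r[3][i]+[cx-16,cy-14]).round(2),r[2][i].tolist())
E
```

```text
top line az: s5 -1.7692202853537529 s8 1.635718669693298
0.108 d5 [268.5 198.3] s8 [[288.3, 310.8], [290.2, 311.7], [292.3, 312.4]]
0.104 d5 [268.6 200.1] s8 [[288.5, 312.3], [290.3, 313.3], [292.5, 313.9]]
0.1 d5 [268.7 201.8] s8 [[288.6, 313.9], [290.5, 314.8], [292.6, 315.5]]
0.096 d5 [268.9 203.5] s8 [[288.7, 315.4], [290.6, 316.4], [292.7, 317.0]]
0.092 d5 [269.  205.2] s8 [[288.8, 316.9], [290.7, 317.9], [292.8, 318.6]]
s8 rim
310 12,10,15 10,7,12 15,18,17 18,18,18 17,18,16 13,11,14 18,18,19 21,18,17 20,19,18 10,13,7
311 17,17,16 18,20,20 15,18,17 9,14,14 13,14,17 16,16,16 16,18,17 22,21,19 18,14,16 19,20,20
312 22,21,23 12,13,13 15,16,14 16,17,16 14,15,17 5,14,12 17,17,14 19,17,17 19,14,17 15,17,17
313 42,42,42 24,23,24 16,16,20 19,21,22 11,16,15 18,20,17 14,18,19 15,18,17 12,9,13 16,15,18
314 70,73,71 54,55,53 28,30,29 17,13,17 23,14,14 23,16,15 18,16,16 14,17,17 17,18,17 18,16,15
315 73,77,75 81,84,82 74,74,73 60,49,48 71,30,29 60,18,17 18,13,12 12,8,10 14,17,16 16,19,19
316 74,76,75 81,84,83 86,89,87 91,92,89 97,68,66 83,30,31 50,35,35 37,38,36 33,34,34 34,33,34
317 69,73,71 87,88,88 86,87,88 83,80,81 98,67,66 102,50,47 93,78,76 90,92,91 91,92,91 90,92,91
318 72,74,74 73,73,74 63,64,65 57,58,58 74,50,50 90,55,54 92,78,76 91,92,90 91,94,92 90,92,90
319 83,84,85 71,70,71 46,47,49 39,42,45 45,42,44 48,45,46 47,47,48 51,54,56 65,66,67 62,64,65
320 73,74,76 55,57,58 43,44,46 41,45,46 44,47,48 40,43,45 43,47,48 41,44,46 44,46,49 44,47,48
321 62,63,63 43,44,47 40,42,44 40,42,45 38,42,44 44,46,48 42,44,46 43,45,46 43,43,47 39,43,45
322 46,47,48 42,45,46 41,45,46 41,44,45 43,46,48 43,43,46 41,44,45 42,45,46 43,46,46 40,43,44
323 49,51,53 44,47,48 41,42,43 41,43,44 41,44,46 42,45,47 45,48,49 42,45,47 44,45,45 42,44,46
s5 [295.8  294.92] [7, 7, 19, 14, 188]
s8 [296.13 297.21] [8, 7, 17, 13, 158]
d5 [267.69 181.87] [8, 10, 17, 9, 119]
d8 [268.23 185.86] [10, 9, 13, 10, 71]
```

```bash
python3 - <<'E'
from h import *
from bench import manip
s5,s8,d5,d8,s0,d0=[load(n) for n in("s5","s8","d5","d8","scene0","side0")]
def shift(a,b,P,h=(9,7)):
    c=proj(a,[P])[0].round().astype(int); g=lambda c_:cv2.cvtColor(c_["pixels"],cv2.COLOR_RGB2GRAY)
    A=g(a)[c[1]-h[1]:c[1]+h[1]+1,c[0]-h[0]:c[0]+h[0]+1]; B=g(b)[c[1]-h[1]-5:c[1]+h[1]+6,c[0]-h[0]-5:c[0]+h[0]+6]
    k=8; up=lambda i:cv2.resize(i,None,fx=k,fy=k,interpolation=cv2.INTER_CUBIC)
    r=cv2.matchTemplate(up(B),up(A),cv2.TM_CCOEFF_NORMED); _,m,_,l=cv2.minMaxLoc(r); return c.tolist(),np.array(l)/k-5,round(m,3)
ax=np.array([np.cos(YA),np.sin(YA),0]);ay=np.array([-ax[1],ax[0],0]); N=NEST*[1,1,0]
pts={"sink -x end top":N-.025*ax-.005*ay+[0,0,.055],"sink -y side":N-.02*ay+[0,0,.048],"board conn":N-.036*ax+[0,0,.03],"bar":N+.06*ay+[0,0,.084],"pivot":PIV+[0,0,.014],"plate corner":N-.058*ax-.068*ay+[0,0,.012],"cap":N+[0,0,.125],"collar":N+[0,0,.1]}
for n,P in pts.items(): print(n,"scene",*shift(s5,s8,P),"side",*shift(d5,d8,P))
print("px per mm down: scene",(proj(s5,[N+[0,0,.05]])-proj(s5,[N+[0,0,.06]]))/10,"side",(proj(d5,[N+[0,0,.05]])-proj(d5,[N+[0,0,.06]]))/10)
E
```

```text
sink -x end top scene [311, 326] [-2.5  2. ] 0.591 side [259, 218] [1.5 0. ] 0.357
sink -y side scene [303, 320] [-1.75  2.25] 0.77 side [273, 223] [-3.375  2.   ] 0.677
board conn scene [316, 339] [0.   1.75] 0.666 side [254, 228] [-0.375  2.125] 0.386
bar scene [282, 337] [5.   3.25] 0.461 side [262, 187] [ 2.875 -5.   ] 0.821
pivot scene [271, 350] [-0.25   0.125] 0.805 side [257, 174] [ 0.375 -0.75 ] 0.883
plate corner scene [341, 324] [-0.25 -0.5 ] 0.881 side [252, 257] [-1.5 -5. ] 0.789
cap scene [296, 298] [0.   2.75] 0.94 side [268, 185] [0.375 4.25 ] 0.884
collar scene [297, 307] [-0.25  2.25] 0.935 side [269, 196] [-0.875  2.75 ] 0.889
px per mm down: scene [[0.0234947  0.36530464]] side [[0.03145063 0.40252056]]
```

The red line runs unbroken from the black rim (row 315) across the steel collar (rows 316–318) at column 291.5, so the clutch has hardly slipped, if at all. I regrip with the fingers out of the scene camera's line and go on in small steps, watching the lines.

```bash
cat >> h.py <<'E'
def marks(c):
    im=c["pixels"].astype(int)[308:324,280:302]; rd=np.clip(im[...,0]-np.maximum(im[...,1],im[...,2])-5,0,None)
    rd[(im[...,1]-im[...,2])>9]=0
    out=[]
    for y in range(16):
        if rd[y].max()>8: out.append((308+y,round(float((rd[y]*np.arange(22)).sum()/rd[y].sum()+280),1),int(rd[y].max())))
    return out
def turn(manip,eyes,n,deg,zlim):
    st=np.load("pics/st.npy"); xy=st[:2]; z,yaw,fz=st[2:]
    for k in range(n):
        F=manip.get_obs()["wrist_force"][2]-fz
        if F<zlim: z-=.020*deg/360
        yaw-=np.radians(deg); p=manip.get_obs()["tcp_pos"]
        manip.move_linear((*xy,z),max(np.linalg.norm(np.r_[xy,z]-p),1e-4)/.2,down(yaw)); o=manip.get_obs()
        c=eyes.camera("scene"); print((k+1)*deg,"eff %.3f"%o["effort"][5],(o["wrist_force"]).round(1),o["ft_torque"][2].round(2),o["tcp_pos"][2].round(4),marks(c))
    pickle.dump(c,open("pics/last.pkl","wb")); np.save("pics/st.npy",[*xy,z,yaw,fz]); print(o["time_s"])
E
python3 - <<'E'
from h import *
from bench import manip, eyes
print("s8",marks(load("s8")))
xy=np.array([.4925,.0967]); yaw=.45
manip.move_ptp((*xy,.19),down(yaw)); manip.move_linear((*xy,.1185),.14)
c=eyes.camera("scene"); print("open",marks(c)); print(manip.get_obs()["ft_torque"].round(2))
manip.grip(.035,110); o=manip.get_obs(); print("gripped",o["wrist_force"].round(1),o["ft_torque"].round(2),o["effort"][5],o["tcp_pos"].round(4),o["time_s"])
np.save("pics/st.npy",[*xy,.1185,yaw,o["wrist_force"][2]])
turn(manip,eyes,4,4,4)
E
```

```text
s8 [(315, 291.4, 37), (316, 291.8, 47), (317, 291.8, 47), (318, 291.8, 30)]
open [(315, 291.4, 40), (316, 291.8, 52), (317, 291.8, 49), (318, 291.8, 32)]
[-0.02 -0.01  0.02]
gripped [-3.5 -0.6  9.2] [-0.14  0.57  0.01] 0.015251899603754282 [0.4929 0.0967 0.1196] 44.1167
4 eff 0.511 [-3.2 -1.3 10.3] 0.18 0.1195 [(314, 290.6, 27), (315, 290.8, 49), (316, 291.5, 28), (317, 291.8, 44), (318, 291.6, 43)]
8 eff 0.514 [-4.6 -0.6 12. ] 0.16 0.1194 [(314, 290.0, 38), (315, 290.2, 39), (316, 291.2, 38), (317, 291.5, 40), (318, 291.4, 47)]
12 eff 0.515 [-4.1 -0.9 12.4] 0.19 0.1195 [(314, 289.4, 43), (315, 289.7, 29), (316, 291.4, 28), (317, 291.5, 39), (318, 291.4, 48)]
16 eff 0.513 [-3.4 -0.2 14.8] 0.23 0.1194 [(313, 288.5, 24), (314, 288.7, 46), (315, 289.4, 20), (316, 291.4, 31), (317, 291.2, 49), (318, 291.2, 43)]
45.2667
```

The clutch is slipping: effort is steady at 0.513, the cap line moved left to column 288.6 and the collar line stayed at 291.3. That is about 14–16° of slip, so I stop here, let go and check.

```bash
python3 - <<'E'
from h import *
from bench import manip, eyes
manip.grip(.070); p=manip.get_obs()["tcp_pos"]
manip.move_linear((p[0],p[1],.19),.12); manip.move_linear((.53,-.03,.24),.25); manip.hold(.3)
c=eyes.camera("scene"); m=marks(c); print(m)
a=np.array([q[1] for q in m if q[0]<=314]).mean(); b=np.array([q[1] for q in m if q[0]>=316]).mean()
o=manip.get_obs(); print(a,b,o["wrist_force"].round(1),o["time_s"])
if 1.2<b-a<5: print(manip.finish_job())
E
```

```text
[(313, 289.3, 11), (314, 289.3, 32), (315, 289.3, 25), (316, 292.0, 27), (317, 291.8, 44), (318, 291.9, 32)]
289.3 291.9 [-0.5 -0.1  0.5] 47.5417
the job is handed in; nothing more can be done
None
```

The job is handed in at about 47.5 s; no verdict came back. The heat sink is seated, the arm is closed on its stop, the clutch has slipped an estimated 15°, and the gripper is clear; while turning, the hand pushed the cap down with up to 37 N, and I could not measure how far the sink was pressed (it must be 1.5 to 3.6 mm).

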